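# Shut the end stop and hold a block in the corner of an assembly square

### The arm

A 6-joint arm with a two-finger parallel gripper is mounted at the origin on a cart in front of the work surface, level with it; the furniture and walls round the work are solid. World frame = base frame: x ahead of the robot, y to its left, z up, the work surface at z = 0. Lengths are in mm, angles in rad, forces in N, time in s.
With the tool pointing down it reaches from about 325 to 1000 mm from the base axis. Payload 5.1 kg.
Tool frame: the origin (TCP) lies on the centre line of the jaws, within the pads' length; the fingertips stand 11 mm ahead of it and the grasp point (between the pads) lies 8 mm behind it (ctrl.nose_length is the distance from the TCP to the fingertips, in mm); z points along the fingers, y is the line along which they close (so a half turn about z gives the same grasp; the last joint's range is limited). The gripper opens to 85 mm and grips with 20 to 120 N. Pads are 22 mm wide; open, the fingers measure 114 mm over their backs; the gripper's body (76 mm by 85 mm) begins 54 mm behind the grasp point. The pads swing forward as they close: fully open they stand 13 mm farther back than shut.
Start: joints at [1.027, 0.124, 1.65, -0, 1.367, -0.083], TCP at [289.05, 582.181, 219.222] pointing down, gripper open.
Joint ranges: [-2.61, 2.61], [-1.02, 2.33], [0.03, 2.71], [-1.35, 4.49], [0.32, 2.68], [-2.91, 2.91]. Speed limits (rad/s): [2.57, 2.57, 3.14, 3.14, 3.14, 3.14].

### API

Orientations are given as [roll, pitch, yaw] about the fixed x, y, z axes, in that order (R = Rz(yaw) Ry(pitch) Rx(roll)).
In Python, from plant import monitor, snapshot, ctrl gives the robot as it stands.
- The arm moves only by the shell command python3 -m handwheel 'ROWS' [FORCE]. ROWS is JSON, a list of rows, each a list of 3 entries, a list of its own where there are three numbers: the opening in per cent of the stroke, from 0 (shut) to 100 (fully open), then the shift along the tool's x, y, z in mm, then the turn about the tool's z in units of 5 degrees (1.0 is 5 degrees). In form: [[grip, [dx, dy, dz], turn], ...]. A call has 1 to 8 rows; each row shifts and turns the commanded pose from where the row before left it, along the tool's axes as they then stand; what a row does not reach is not made up. A row lasts 1/10 s, in which the tool goes at most 50 mm and 8.59 degrees, less where a joint would pass 70% of its speed; a pose out of reach is approached as far as the arm can. A call is refused whole if a number of a shift passes 50 or a number of a turn 1, either way. A call with a gripper value outside its range is refused whole. The fingers move at their own pace and stop on an object; FORCE is the grip in N (left out, the last holds). Time passes only in rows, so rows that do not move let the fingers close. It gives the time, the measured TCP pose, the force, the opening and the grip force at its end, in the units of the state.
- monitor.sense(): the state, without advancing time (a new reading comes with each control period).
- snapshot(name): name is "scene" or "top" or "wrist"; returns a dict with "image" (400x640x3 uint8, red, green, blue), "fx", "fy", "cx", "cy" (pixels), "R" (3x3) and "t" (3): a world point X has camera coordinates R X + t. Camera axes: x right, y down, z forward; pixel columns grow to the right and rows downward; lengths in mm; the calibration is good to about 2 mm. The wrist camera is an equidistant fisheye: a pixel r from the principal point sees the ray r / f radians off the axis. A picture is of the moment at which its call begins. There is no depth.
- ctrl.job_done(): hands the job in; it is judged then, once.
The state is a dict: "t": time; "joints": joint angles; "dq": joint speeds; "effort": joint torques, N m; "eef_pos": TCP position; "tcp_rot": TCP orientation; "wrist_force": force on the tool from outside, world axes, zero at the start; "wrist_torque": the same for the moment, N m; "opening": finger opening in mm; "finger_force": force on a finger pad.
Only numpy, scipy, OpenCV 4.12 (cv2) and the standard library are available. Lean on these libraries where they do the work, as an engineer would, in place of code of your own. Each camera call takes 0.05 s, during which the arm holds its last target. There are 200 camera calls.

### The job

First push the red swinging end stop of the assembly square shut until it snaps into its catch. Then stand the wooden block in the corner, its broad face flush against the aluminium fence and its narrow end touching the shut red stop, and hold it there with one diagonal push that presses it firmly (about 10 N each way) down on the plywood bed and against the fence together; finish while still holding and pushing, without letting go. Leave the tape roll, the stapler, the mug and the silver pen where they are.

Things in the scene. Friction and masses are not known exactly. Their poses are not given: they have to be found in the camera images.
- jig: the assembly square, fixed to the workbench, position and yaw vary: plywood bed 170 x 270 mm whose top is 14 mm above the workbench, with a fence along its far side and a red swinging stop near its left end. Origin: centre of its underside, on the workbench; x points across the bed to the fence, y along the fence to the left (toward the stop), z up
- bed: waxed, slick plywood bed board (friction about 0.15) 170 x 270 x 10 mm of the assembly square; origin at the centre of its underside, 4 mm above the workbench; axes as the jig's
- fence: aluminium fence 20 mm thick, 250 mm long, 28 mm high, top 42 mm above the workbench; its working face is the plane x = 50 mm of the jig. Origin at the centre of its underside; axes as the jig's
- stop_gate (a joint): hinge of the red stop about the vertical, rad: 0 = shut (square to the fence, hard end of travel), positive = swung open toward the jig's -y, over the bed, up to 1.1. It stays where it is left; a spring catch makes it resist between 0.18 and 0.09 (about 4 N at the post) and snaps it to 0 once past about 0.09
- post (a point): push post of the red stop, moves with it: upright steel post 12 mm in diameter with a black sleeve 13.6 mm wide, on the bar 90 mm from the pivot, top 84.5 mm above the workbench; the point lies on its axis 73.5 mm above the workbench. Push it sideways, or pinch it from above
- gate_pivot (a point): point on the pivot axis of the red stop (jig x 36, y 77 mm), 73.5 mm above the workbench. The stop is a bar 14 mm thick, from 18.5 to 42.5 mm above the workbench, reaching 99 mm from the pivot; when shut it points to the jig's -x and its face for the block is the plane y = 70 mm of the jig
- corner (a point): the place where the centre of the block belongs when it stands in the corner against bed, fence and shut stop: jig x 40.2, y 42, z 51 mm; axes as the jig's
- block_center (a point): centre (37 mm above its foot) of the loose drilled wooden block, which stands upright on the workbench: 19.5 mm thick along its x, 56 mm wide along its y, 74 mm high along its z, about 60 g. Its broad faces look along its x; either of them may go against the fence
- wood_block: the same wooden block; origin at the centre of its foot
- tape_roll: roll of brown tape lying flat, 92 mm across, 48 mm high, left of the assembly square; leave alone; origin at the centre of its underside
- stapler: red and black stapler 135 x 34 x 41 mm, left of the assembly square; leave alone; origin at the centre of its underside
- mug: white mug, 95 mm high, 127 mm over the handle, right of the wooden block; leave alone; origin at the centre of its underside
- pen_silver: silver pen 139 mm long, 11 mm thick, at the near edge of the workbench; leave alone; origin at the centre of its underside
There are look-alikes about, which are no part of the job. Of the things shaped like the wood_block, the wooden one is meant.

How it is judged (in metres and radians):
On the way, in this order (a step that is already met when the one before it is completed fails the run):
1. the red stop is shut on its catch (value of joint stop_gate below 0.025 rad), for 0.3 s.
2. the block stands on the bed near the corner (distance between block_center and corner below 0.04 m and contact force between wood_block and bed above 0.1 N), for 0.1 s.
At the end, for the whole second after the job is handed in: Red stop shut (0.025 rad); block upright in the corner at rest, centre within 3 mm (4 mm along the fence) of its place, within 0.07 rad of upright and of square to the fence; fingers still on it, pressing it with over 3 N on the bed and over 3 N on the fence (value of joint stop_gate below 0.025 rad and x of block_center in the frame of corner between -0.003 and 0.003 m and y of block_center in the frame of corner between -0.004 and 0.004 m and z of block_center in the frame of corner between -0.003 and 0.003 m and angle between wood_block's own z axis and vertical below 0.07 rad and angle between the x axis of wood_block and the x axis of jig, either way round below 0.07 rad and contact force between wood_block and bed above 3 N and contact force between wood_block and fence above 3 N and contact force between the fingers and wood_block above 2 N and linear speed of wood_block below 0.02 m/s); the arm keeps its last pose, push and grip.
It fails at once if the tape roll, stapler, mug or pen was moved by more than 20 mm (distance of any of tape_roll, stapler, mug, pen_silver from where it was at the start of the episode above 0.02 m).
It also fails if it takes over 56 s, if anything falls off the work surface, if the arm or the gripper's body presses on something with over 40 N, if the wrist force passes 120 N, or if a joint passes its speed limit or range.

## Working session

There is one attempt and no reset: what is moved stays moved. The work goes in short steps, Python scripts to look and compute and a shell command to move; the robot and the scene stay as the last step left them, time stands still between calls to the robot, and variables do not carry over. Pictures are saved under pics/ and viewed, at most 10 in all, crops included, and the job is handed in when it is done.

```bash
mkdir -p pics; ls
cat > h.py <<'E'
import numpy as np,cv2
from plant import monitor,snapshot,ctrl
def save(n,im): cv2.imwrite(f'pics/{n}.png',cv2.cvtColor(im,cv2.COLOR_RGB2BGR))
def ray(s,u,v,z):
    R=np.array(s['R']);t=np.array(s['t']);c=-R.T@t
    d=R.T@np.array([(u-s['cx'])/s['fx'],(v-s['cy'])/s['fy'],1]);return c+d*(z-c[2])/d[2]
def proj(s,X):
    p=np.array(s['R'])@np.array(X,float)+np.array(s['t']);return np.array([s['fx']*p[0]/p[2]+s['cx'],s['fy']*p[1]/p[2]+s['cy']])
E
python3 - <<'E'
from h import *
import pickle
for n in('scene','top'):
    s=snapshot(n);save(n,s['image']);pickle.dump(s,open(n+'.pkl','wb'))
    print(n,s['fx'],s['cx'],s['cy'],-np.array(s['R']).T@np.array(s['t']))
print(monitor.sense())
E
```

```text
pics
scene 450.85938627738363 318.02371487757665 202.18687728115376 [-505.71188183 -833.71322153  869.34602934]
top 416.4506034253329 325.8248460594626 193.7280357784522 [ 304.66587019  -60.67117643 1578.49495924]
{'t': 0.1, 'joints': array([ 1.02738750e+00,  1.24456889e-01,  1.65158744e+00,  1.33839138e-05,
        1.36747214e+00, -8.26193095e-02]), 'dq': array([ 0.00077352, -0.00320918, -0.00199142, -0.00060529,  0.00442958,
       -0.00053318]), 'effort': array([ 9.09101655e-04, -4.24930108e+01, -3.66653395e+01,  3.24466896e-05,
        3.93673501e-03,  3.11959798e-05]), 'eef_pos': array([288.75463522, 581.68393136, 218.0353941 ]), 'tcp_rot': array([-3.13967648e+00, -1.71821669e-04,  2.68080026e+00]), 'wrist_force': array([ 0.15065051,  0.83044991, -0.11259025]), 'wrist_torque': array([0.03991193, 0.01964468, 0.01855628]), 'finger_force': 0.0, 'opening': 85.32410313569433}
```

View pics/scene.png

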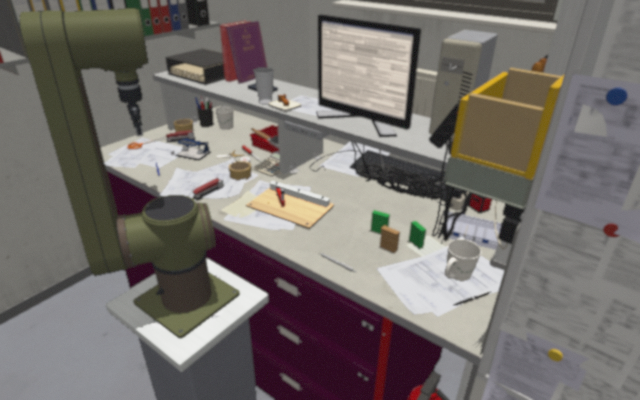

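View pics/top.png

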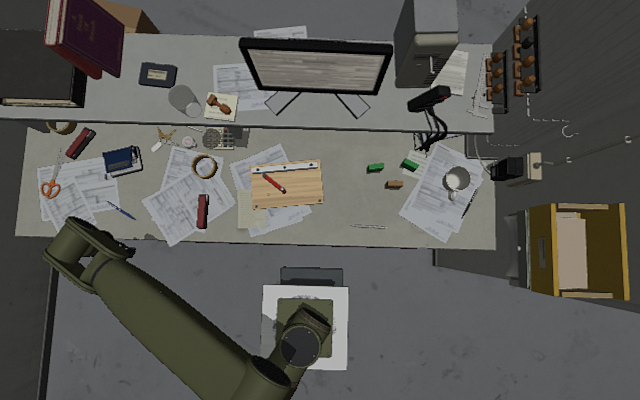

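Top view: the jig bed spans about (250–325, 160–210), with the red stop at (272,182). There are three block-like things: green at top (376,167), green at (410,164), and brown wood at (395,184). The brown one fits the description (scene 390,239). I'll confirm it in one enlarged crop.

Run:
```python
from h import *
import pickle
a=pickle.load(open('top.pkl','rb'))['image'];b=pickle.load(open('scene.pkl','rb'))['image']
A=cv2.resize(a[145:220,240:430],None,fx=4,fy=4,interpolation=cv2.INTER_CUBIC)
B=cv2.resize(b[175:255,240:430],None,fx=4,fy=4,interpolation=cv2.INTER_CUBIC)[:300]
save('crop',np.vstack([A,B]))
```

```text
(no output)
```

View pics/crop.png

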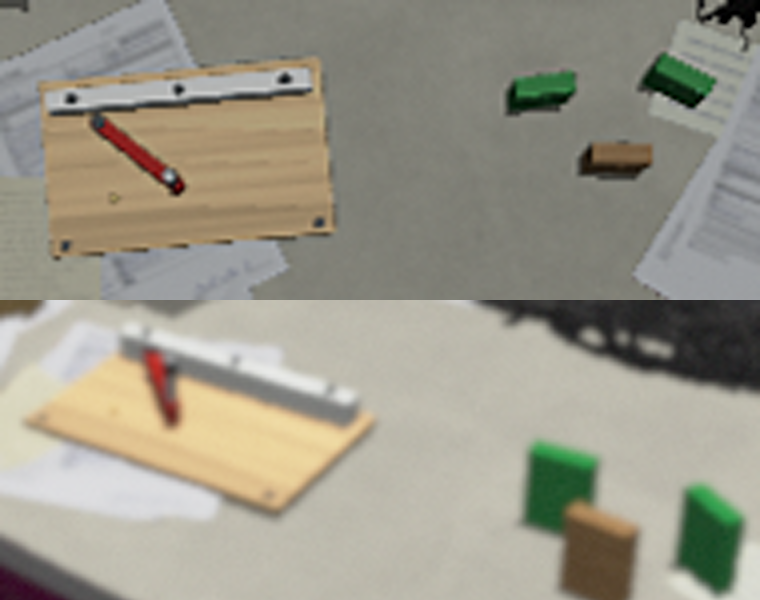

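The crop shows the brown wooden block at top crop (617,157) and scene crop (600,550). Its neighbours are clearly green. Next come the coarse measurements.

Run:
```python
from h import *
import pickle
s=pickle.load(open('top.pkl','rb'));hsv=cv2.cvtColor(s['image'],cv2.COLOR_RGB2HSV)
def big(m,box):
    k=np.zeros_like(m);x0,x1,y0,y1=box;k[y0:y1,x0:x1]=m[y0:y1,x0:x1]
    c=max(cv2.findContours(k,cv2.RETR_EXTERNAL,cv2.CHAIN_APPROX_NONE)[0],key=cv2.contourArea)
    return c,cv2.minAreaRect(c)
for n,lo,hi,box,z in (('bed',(10,60,120),(25,255,255),(240,335,150,220),14),('blk',(5,70,85),(22,255,255),(380,410,175,195),74),('gate',(0,150,90),(6,255,255),(255,295,165,200),42)):
    c,r=big(cv2.inRange(hsv,lo,hi),box)
    P=np.array([ray(s,u,v,z)[:2] for u,v in cv2.boxPoints(r)]);print(n,r,P.mean(0).round(1));print(P.round(1).tolist())
```

```text
bed ((286.02459716796875, 183.77049255371094), (43.728763580322266, 71.070556640625), 84.80557250976562) [527.1  85.4]
[[593.5, 230.7], [626.9, -38.0], [460.2, -58.2], [427.8, 207.2]]
blk ((395.0, 183.0), (4.0, 14.0), 90.0) [ 533.1 -317.7]
[[539.7, -292.0], [541.3, -343.3], [526.5, -343.4], [524.9, -292.2]]
gate ((272.4146423339844, 181.7317352294922), (18.428504943847656, 3.1234753131866455), 38.65980529785156) [528.7 134. ]
[[544.8, 165.1], [554.3, 158.3], [512.6, 102.8], [503.2, 109.6]]
```

```bash
python3 -m handwheel '[[100,[-35,-31,0],0],[100,[-35,-31,0],0],[100,[-35,-31,0],0],[100,[-35,-31,0],0],[100,[-35,-31,0],0],[100,[-35,-31,0],0],[100,[-35,-31,0],0],[100,[-35,-31,0],0]]'
python3 -m handwheel '[[50,[-35,-31,0],0],[0,[-35,-31,0],0],[0,[-35,-31,0],0],[0,[-35,-31,0],0],[0,[0,0,0],1],[0,[0,0,0],1],[0,[0,0,0],1],[0,[0,0,0],1]]'
python3 -m handwheel '[[0,[0,0,0],1],[0,[0,0,0],1],[0,[0,0,0],0.8],[0,[0,0,0],0],[0,[0,0,0],0]]'
cat >> h.py <<'E'
def wray(s,u,v,z):
    R=np.array(s['R']);t=np.array(s['t']);c=-R.T@t
    a=np.array([(u-s['cx'])/s['fx'],(v-s['cy'])/s['fy']]);r=np.hypot(*a)
    d=R.T@np.array([*(a*np.sinc(r/np.pi)),np.cos(r)]);return c+d*(z-c[2])/d[2]
def wproj(s,X):
    p=np.array(s['R'])@np.array(X,float)+np.array(s['t']);th=np.arctan2(np.hypot(p[0],p[1]),p[2]);k=th/np.hypot(p[0],p[1])
    return np.array([s['fx']*p[0]*k+s['cx'],s['fy']*p[1]*k+s['cy']])
E
python3 - <<'E'
from h import *
import pickle
m=monitor.sense();print(m['eef_pos'],m['tcp_rot'],m['t'],m['opening'])
s=snapshot('wrist');pickle.dump(s,open('w1.pkl','wb'));save('w1',s['image'])
print(s['fx'],s['fy'],-np.array(s['R']).T@np.array(s['t']))
for p in ((499,94,84),(553,166,42),(593,230,14),(428,207,14)):print(wproj(s,p))
E
```

```text
t: 0.9
eef_pos: [429.6, 233.7, 218.8]
tcp_rot: [-3.141, -0.0, 2.681]
wrist_force: [0.1, -0.4, -0.4]
opening: 85.3
finger_force: 0.0
t: 1.7
eef_pos: [499.5, 61.9, 218.6]
tcp_rot: [-3.141, -0.001, 2.328]
wrist_force: [0.2, 0.5, 0.3]
opening: 0.1
finger_force: 0.0
t: 2.2
eef_pos: [499.6, 62.2, 218.9]
tcp_rot: [-3.141, -0.0, 2.089]
wrist_force: [-0.2, -0.1, -0.7]
opening: -0.1
finger_force: 0.0
[499.6078588   62.23850248 218.87824745] [-3.14107411e+00 -3.13048835e-04  2.08886353e+00] 2.2 -0.056543719845655725
309.70691628693146 309.70691628693146 [458.70237738 135.74726542 372.47075943]
[335.20424777 155.92526641]
[409.29590831 117.67631127]
[455.35320427  90.26716159]
[327.70474234  30.68822966]
```

View pics/w1.png

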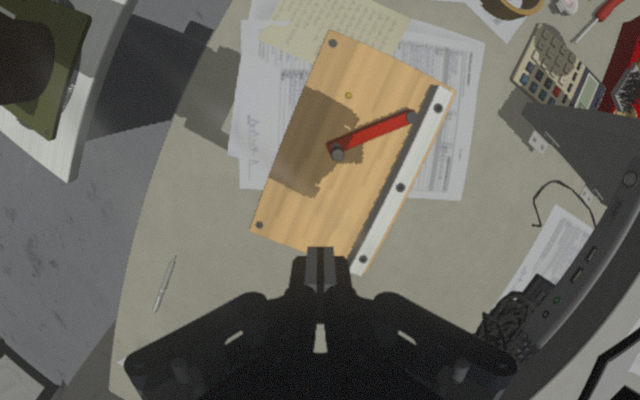

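The wrist view shows the post top at (337,153), the pivot at (411,117), bed corners at (331,29), (456,89) and (249,231), and fence bolts at (438,108), (401,187) and (363,259). My predictions match these well.

```bash
cat > m.py <<'E'
from h import *
import pickle
s=pickle.load(open('w1.pkl','rb'));im=s['image'];hsv=cv2.cvtColor(im,cv2.COLOR_RGB2HSV)
W=lambda u,v,z:wray(s,u,v,z)[:2]
b=np.array([W(438,108,42),W(401,187,42),W(363,259,42)]);d=b[0]-b[2];print('bolts',b.round(1).tolist(),'yaw',np.arctan2(-d[0],d[1]))
m=cv2.inRange(hsv,(8,60,90),(25,255,255));m[:, :220]=0;m[:,470:]=0
m=cv2.morphologyEx(m,cv2.MORPH_OPEN,np.ones((3,3)))
c=max(cv2.findContours(m,cv2.RETR_EXTERNAL,cv2.CHAIN_APPROX_NONE)[0],key=cv2.contourArea)[:,0]
q=np.array([W(u,v,14) for u,v in c if v<235])
# edges in the jig guess frame
yaw=np.arctan2(-d[0],d[1])
for _ in range(3):
    ex=np.array([np.cos(yaw),np.sin(yaw)]);ey=np.array([-ex[1],ex[0]])
    X,Y=(q-[527,85.4])@ex,(q-[527,85.4])@ey
    k=(X<-75)&(Y>-100)&(Y<115);f=np.polyfit(Y[k],X[k],1);g=(Y>125)&(abs(X)<70)
    yaw-=np.arctan(f[0]);print(yaw,f,k.sum(),'left edge',np.median(Y[g]),g.sum())
left=np.median(X[k]);top=np.median(Y[g]);O=np.array([527,85.4])+ex*(left+85)+ey*(top-135)
print('jig',O,yaw,'fence mid jig x',((b-O)@ex),(b-O)@ey)
for n,p in (('pivot',W(411,117,44)),('post',W(337,153,84.5))):print(n,p,(p-O)@ex,(p-O)@ey)
E
python3 m.py
```

```text
bolts [[575.5, 193.6], [588.1, 95.1], [599.9, -4.9]] yaw 0.12220252290808502
0.12353055538121124 [-1.32803325e-03 -8.23190196e+01] 165 left edge 135.00586196488845 118
0.12353069910629388 [-1.43725083e-07 -8.23189455e+01] 165 left edge 134.99903132307088 118
0.12353069912184832 [-1.55544285e-11 -8.23189455e+01] 165 left edge 134.99903219305497 118
jig [529.69707888  85.73390193] 0.12353069912184832 fence mid jig x [58.77314506 59.07978084 58.50753257] [101.35922745   2.13625539 -98.62352622]
pivot [553.67238888 167.48972614] 33.86630085244044 78.17866684262216
post [498.9746619   97.35442425] -29.05646228505852 15.317488148550936
```

```bash
python3 -m handwheel '[[0,[-4,13,0],0],[0,[0,0,40],0],[0,[0,0,40],0],[0,[0,0,40],0],[0,[0,0,36],0],[0,[0,0,0],0],[0,[0,0,0],0]]'
python3 -m handwheel '[[0,[10,0,0],0],[0,[10,0,0],0],[0,[10,0,0],0],[0,[10,0,0],0],[0,[10,0,0],0],[0,[10,0,0],0],[0,[5,0,0],0],[0,[0,0,0],0]]'
```

```text
t: 2.95
eef_pos: [512.9, 65.2, 63.3]
tcp_rot: [-3.141, -0.001, 2.088]
wrist_force: [0.5, 0.4, 1.0]
opening: 0.1
finger_force: 0.0
t: 3.75
eef_pos: [480.5, 122.4, 63.1]
tcp_rot: [-3.141, -0.0, 2.088]
wrist_force: [-0.5, -0.4, 0.7]
opening: -0.1
finger_force: 0.0
```

```bash
python3 -m handwheel '[[0,[5,0,0],0],[0,[5,0,0],0],[0,[3,0,0],0],[0,[0,0,0],0]]'
python3 -m handwheel '[[0,[4,0,0],0],[0,[3,0,0],0],[0,[3,0,0],0],[0,[0,0,0],0]]'
python3 - <<'E'
from h import *
import pickle
s=snapshot('wrist');pickle.dump(s,open('w2.pkl','wb'));save('w2',s['image'])
E
```

```text
t: 4.15
eef_pos: [475.6, 132.6, 63.5]
tcp_rot: [3.14, 0.002, 2.087]
wrist_force: [2.6, -1.0, -0.6]
opening: 0.1
finger_force: 1.0
t: 4.55
eef_pos: [470.2, 140.7, 63.3]
tcp_rot: [3.141, 0.003, 2.088]
wrist_force: [3.3, -6.0, -0.5]
opening: -0.1
finger_force: 3.5
```

View pics/w2.png

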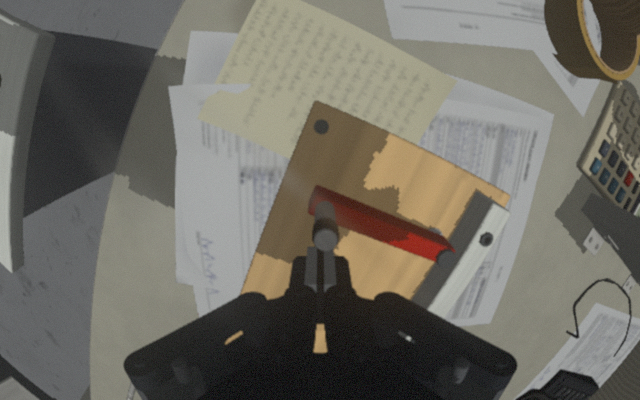

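The stop is nearly shut: the post top is at (325,238) and the pivot at (443,257), with about 7 N of resistance. I'll push on.

```bash
python3 -m handwheel '[[0,[3,0,0],0],[0,[3,0,0],0],[0,[0,0,0],0]]'
python3 -m handwheel '[[0,[3,0,0],0],[0,[3,0,0],0],[0,[0,0,0],0],[0,[0,0,0],0]]'
python3 - <<'E'
from h import *
s=snapshot('wrist');im=s['image']
save('w3',im[150:350,220:500])
print(wproj(s,(465.5,156.4,84.5)),wproj(s,(554.8,167.4,44)))
E
```

```text
t: 4.9
eef_pos: [470.0, 141.7, 63.6]
tcp_rot: [3.141, 0.015, 2.09]
wrist_force: [12.5, -22.0, -4.9]
opening: 0.1
finger_force: 13.0
t: 5.3
eef_pos: [469.8, 142.5, 63.9]
tcp_rot: [3.14, 0.025, 2.091]
wrist_force: [21.5, -39.8, -8.9]
opening: 0.1
finger_force: 22.2
[325.00206692 247.55966275] [443.97038504 259.92280337]
```

View pics/w3.png

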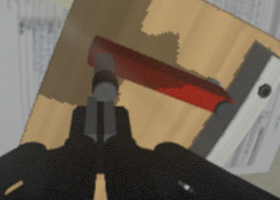

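```bash
python3 -m handwheel '[[0,[-15,0,0],0],[0,[-30,0,0],0],[0,[-30,0,-20],0],[0,[-20,0,-50],0],[50,[0,0,-50],0],[100,[0,0,-30],0],[100,[0,0,0],0],[100,[0,0,0],0]]'
python3 - <<'E'
from h import *
import pickle
s=snapshot('wrist');save('w4',s['image']);pickle.dump(s,open('w4.pkl','wb'))
hsv=cv2.cvtColor(s['image'],cv2.COLOR_RGB2HSV)
m=cv2.inRange(hsv,(0,150,60),(6,255,255))|cv2.inRange(hsv,(175,150,60),(180,255,255))
for c in cv2.findContours(m,cv2.RETR_EXTERNAL,cv2.CHAIN_APPROX_NONE)[0]:
    if cv2.contourArea(c)>150:
        r=cv2.minAreaRect(c);P=np.array([wray(s,u,v,42.5)[:2] for u,v in cv2.boxPoints(r)]);print(r,P.round(1).tolist())
print(wproj(s,(465.5,156.4,84.5)),wproj(s,(554.8,167.4,44)))
E
```

```text
t: 6.15
eef_pos: [509.8, 71.1, 210.0]
tcp_rot: [3.141, -0.0, 2.087]
wrist_force: [-1.0, 0.5, -0.2]
opening: 58.0
finger_force: 0.0
((361.5969543457031, 101.28001403808594), (77.90640258789062, 12.159789085388184), 23.782032012939453) [[469.6, 151.1], [468.2, 163.6], [548.4, 174.0], [550.1, 161.1]]
((632.8623657226562, 52.38829803466797), (12.679299354553223, 40.07975769042969), 17.2414608001709) [[811.8, 445.5], [811.0, 529.2], [845.0, 555.9], [843.7, 466.7]]
((605.5489501953125, 6.2128801345825195), (9.572339057922363, 26.132083892822266), 43.36342239379883) [[717.2, 471.7], [739.2, 540.4], [757.4, 545.5], [733.8, 475.3]]
[323.03325522  83.04860616] [401.83818766 120.01670921]
```

View pics/w4.png

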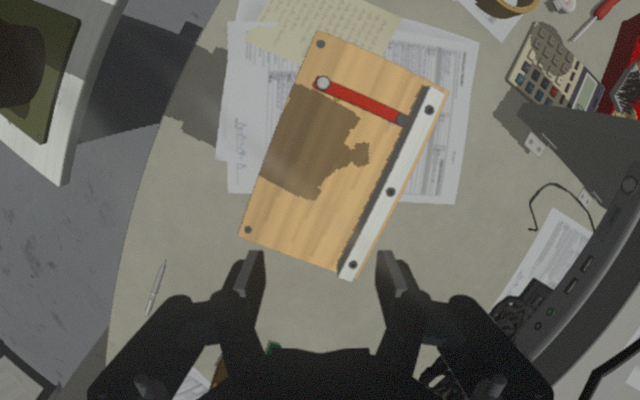

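The bar now lies at 0.124 rad, equal to the jig's yaw, so the stop is shut. Next I'll go to look at the block.

```bash
python3 -m handwheel '[[100,[0,0,0],1],[100,[0,0,0],1],[100,[0,0,0],1],[100,[0,0,0],1],[100,[0,0,0],1],[100,[0,0,0],1]]'
python3 -m handwheel '[[100,[-47,2,0],0],[100,[-47,2,0],0],[100,[-47,2,0],0],[100,[-47,2,0],0],[100,[-47,2,0],0]]'
python3 -m handwheel '[[100,[-47,2,0],0],[100,[-47,2,0],0],[100,[-47,2,0],0],[100,[-47,2,0],0],[100,[-47,2,0],0],[100,[0,0,0],0],[100,[0,0,0],0]]'
python3 - <<'E'
from h import *
import pickle
m=monitor.sense();print(m['eef_pos'],m['tcp_rot'])
s=snapshot('wrist');save('w5',s['image']);pickle.dump(s,open('w5.pkl','wb'));print(wproj(s,(533,-318,74)))
E
```

```text
t: 6.8
eef_pos: [508.2, 71.0, 206.5]
tcp_rot: [-3.136, 0.0, 1.56]
wrist_force: [0.2, 0.4, -0.1]
opening: 85.4
finger_force: 0.0
t: 7.3
eef_pos: [516.7, -165.2, 206.7]
tcp_rot: [-3.137, -0.002, 1.564]
wrist_force: [0.3, 0.8, 0.3]
opening: 85.3
finger_force: 0.0
t: 8.0
eef_pos: [525.4, -399.1, 206.2]
tcp_rot: [-3.138, -0.004, 1.562]
wrist_force: [0.4, 0.3, -0.4]
opening: 85.3
finger_force: 0.0
[ 525.41554593 -399.12711138  206.195982  ] [-3.13762695 -0.00422114  1.56214159]
[327.41017277 100.50170609]
```

View pics/w5.png

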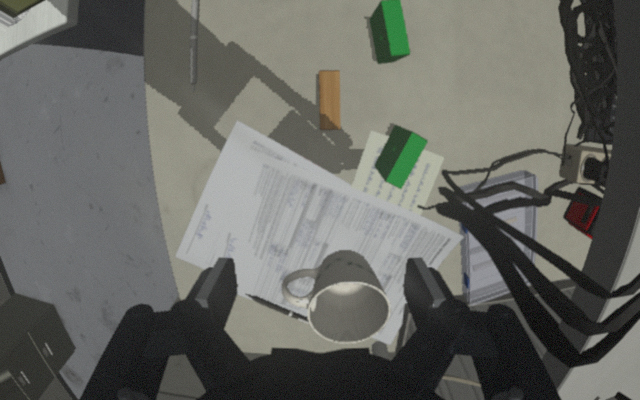

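The wooden block's top face spans about (320–340, 70–130). The green blocks and the mug (345,300) are clear of it.

Run:
```python
from h import *
import pickle
s=pickle.load(open('w5.pkl','rb'));hsv=cv2.cvtColor(s['image'],cv2.COLOR_RGB2HSV)
print(hsv[100,328:332],hsv[100,318:324].tolist())
m=cv2.inRange(hsv,(8,100,110),(22,255,255));k=np.zeros_like(m);k[55:145,305:355]=m[55:145,305:355]
c=max(cv2.findContours(k,cv2.RETR_EXTERNAL,cv2.CHAIN_APPROX_NONE)[0],key=cv2.contourArea)
r=cv2.minAreaRect(c);P=np.array([wray(s,u,v,74)[:2] for u,v in cv2.boxPoints(r)])
print(r,P.round(1).tolist(),P.mean(0))
for g in ((388,190),(360,168),(392,122),(425,140),(377,62),(409,55)):print(g,wray(s,*g,74)[:2].round())
```

```text
[[ 17 122 146]
 [ 17 121 145]
 [ 17 132 143]
 [ 17 123 145]] [[28, 35, 94], [16, 83, 105], [16, 115, 122], [17, 135, 132], [17, 123, 135], [17, 128, 140]]
((329.1574401855469, 99.50979614257812), (57.519386291503906, 19.306406021118164), 88.36341857910156) [[525.3, -290.7], [542.7, -290.2], [544.1, -343.5], [526.3, -344.0]] [ 534.63117281 -317.07561865]
(388, 190) [ 592. -404.]
(360, 168) [ 564. -382.]
(392, 122) [ 593. -337.]
(425, 140) [ 627. -353.]
(377, 62) [ 578. -281.]
(409, 55) [ 609. -273.]
```

```bash
python3 -m handwheel '[[55,[41,4.5,0],0],[55,[41,4.5,0],-0.4],[55,[0,0,0],0],[55,[0,0,40],0],[55,[0,0,30],0],[55,[0,0,0],0],[55,[0,0,0],0]]' 40
python3 - <<'E'
from h import *
m=monitor.sense();print(m['eef_pos'],m['tcp_rot'])
s=snapshot('wrist');print(wproj(s,(534.6,-317.1,74)));save('w6',cv2.resize(s['image'][180:340,220:420],None,fx=2.5,fy=2.5))
E
```

```text
t: 8.75
eef_pos: [535.9, -316.6, 139.3]
tcp_rot: [-3.14, -0.001, 1.6]
wrist_force: [0.5, 0.6, 0.7]
opening: 47.2
finger_force: 0.0
[ 535.87816928 -316.58471811  139.25357643] [-3.14022412e+00 -9.71256295e-04  1.59957260e+00]
[317.49655969 210.98352016]
```

View pics/w6.png

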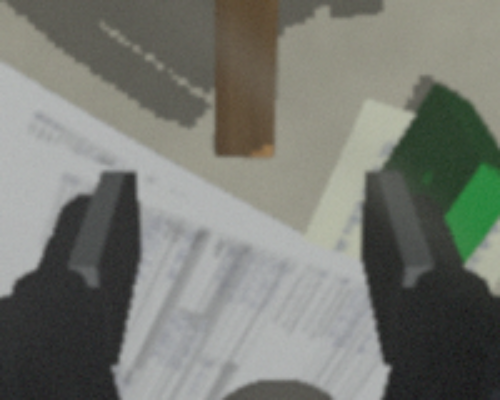

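The block is centred between the jaws and the green block is clear, so I'll descend and grasp.

```bash
python3 -m handwheel '[[55,[0,-1,30],0],[55,[0,0,30],0],[55,[0,0,32],0],[55,[0,0,0],0],[10,[0,0,0],0],[10,[0,0,0],0],[10,[0,0,0],0],[10,[0,0,0],0]]' 60
python3 -m handwheel '[[5,[0,0,0],0],[5,[0,0,0],0],[5,[0,0,-10],0],[5,[0,0,-40],0],[5,[0,0,-40],0],[5,[0,0,0],0]]'
python3 - <<'E'
from h import *
m=monitor.sense();print(m['eef_pos'],m['tcp_rot'])
E
```

```text
t: 9.6
eef_pos: [537.1, -319.0, 51.2]
tcp_rot: [3.137, 0.004, 1.599]
wrist_force: [-0.6, 0.7, 7.6]
opening: 17.0
finger_force: 60.6
t: 10.2
eef_pos: [539.0, -320.0, 146.4]
tcp_rot: [3.131, 0.008, 1.599]
wrist_force: [1.3, -0.2, 0.2]
opening: 17.1
finger_force: 59.7
[ 539.02425743 -320.03706233  146.41615793] [3.13052216 0.00824145 1.59874335]
```

Run:
```python
from h import *
import pickle
s=snapshot('wrist');pickle.dump(s,open('w7.pkl','wb'))
hsv=cv2.cvtColor(s['image'],cv2.COLOR_RGB2HSV)
m=cv2.inRange(hsv,(5,80,40),(24,255,255));m[:, :260]=0;m[:,380:]=0
for c in cv2.findContours(m,cv2.RETR_EXTERNAL,cv2.CHAIN_APPROX_NONE)[0]:
    if cv2.contourArea(c)>60:print('w',cv2.boundingRect(c),cv2.minAreaRect(c))
for dz in (24,-10,-50):
    for dx in (-9.75,9.75): print(dz,dx,wproj(s,(539+dx,-320+28,146.4+dz)).round(1))
s=snapshot('scene');pickle.dump(s,open('s7.pkl','wb'))
hsv=cv2.cvtColor(s['image'],cv2.COLOR_RGB2HSV)
m=cv2.inRange(hsv,(5,80,40),(24,255,255))
for z in (97,146,170):print(proj(s,(539,-320,z)).round())
u,v=proj(s,(539,-320,130)).astype(int);k=np.zeros_like(m);k[v-50:v+60,u-40:u+40]=m[v-50:v+60,u-40:u+40]
for c in cv2.findContours(k,cv2.RETR_EXTERNAL,cv2.CHAIN_APPROX_NONE)[0]:
    if cv2.contourArea(c)>15:print('s',cv2.boundingRect(c),cv2.minAreaRect(c))
```

```text
w (301, 204, 39, 107) ((320.0, 257.0), (106.0, 38.0), 90.0)
w (307, 179, 30, 29) ((325.2793273925781, 188.2482452392578), (38.283966064453125, 18.602188110351562), 41.6335334777832)
24 -9.75 [299.5 223.7]
24 9.75 [342.2 224.6]
-10 -9.75 [302.6 198.8]
-10 9.75 [337.4 199.6]
-50 -9.75 [305.  179.2]
-50 9.75 [333.7 179.9]
[392. 222.]
[394. 209.]
[394. 202.]
s (383, 202, 19, 25) ((392.2513732910156, 214.11561584472656), (17.106435775756836, 22.65652084350586), 8.746161460876465)
```

The block is in hand, with its front edge near the predicted pixels. I'll carry it to the jig.

```bash
python3 -m handwheel '[[5,[0,0,-5],-0.55],[5,[0,0,-5],-0.55],[5,[20,3,0],0],[5,[30,5,0],0],[5,[35,6,0],0],[5,[35,6,0],0],[5,[35,6,0],0],[5,[35,6,0],0]]'
python3 -m handwheel '[[5,[35,6,0],0],[5,[35,6,0],0],[5,[35,6,0],0],[5,[35,6,0],0],[5,[35,6,0],0],[5,[30,5,0],0],[5,[20,3,0],0],[5,[0,0,0],0]]'
python3 -m handwheel '[[5,[0,0,0],0],[5,[0,0,0],0]]'
python3 - <<'E'
from h import *
m=monitor.sense();p=m['eef_pos'];print(p,m['tcp_rot']);d=np.array([563.3,133.2])-p[:2];print('to corner along jig x,y',d@[.9924,.1232],d@[-.1232,.9924])
E
```

```text
t: 11.1
eef_pos: [542.0, -122.2, 145.9]
tcp_rot: [-3.139, -0.002, 1.694]
wrist_force: [0.5, 0.2, -0.9]
opening: 17.1
finger_force: 59.7
t: 11.9
eef_pos: [551.6, 105.9, 146.0]
tcp_rot: [-3.139, -0.001, 1.698]
wrist_force: [-0.2, -0.5, 0.6]
opening: 17.5
finger_force: 59.7
t: 12.1
eef_pos: [552.7, 102.5, 146.9]
tcp_rot: [-3.14, 0.0, 1.694]
wrist_force: [0.9, -0.1, -0.8]
opening: 17.2
finger_force: 59.7
[552.69050248 102.50483353 146.87848249] [-3.14013024e+00  2.04839486e-04  1.69399718e+00]
to corner along jig x,y 14.31050984431051 29.154793108842977
```

```bash
python3 -m handwheel '[[5,[8,3,0],0],[5,[7,2,0],0],[5,[0,0,30],0],[5,[0,0,30],0],[5,[0,0,10],0],[5,[0,0,0],0],[5,[0,0,0],0]]'
python3 -m handwheel '[[5,[0,0,4],0],[5,[0,0,3],0],[5,[0,0,0],0],[5,[0,0,0],0]]'
```

```text
t: 12.8
eef_pos: [557.3, 118.6, 78.7]
tcp_rot: [3.14, -0.0, 1.694]
wrist_force: [0.5, 0.3, 0.6]
opening: 17.4
finger_force: 59.7
t: 13.2
eef_pos: [556.6, 118.5, 70.9]
tcp_rot: [3.141, -0.0, 1.695]
wrist_force: [0.8, -0.2, -0.5]
opening: 17.2
finger_force: 59.7
```

```bash
python3 -m handwheel '[[5,[0,0,3],0],[5,[0,0,2],0],[5,[0,0,0],0],[5,[0,0,0],0]]'
python3 -m handwheel '[[5,[0,0,2],0],[5,[0,0,0],0],[5,[0,0,0],0]]'
```

```text
t: 13.6
eef_pos: [556.4, 118.5, 65.5]
tcp_rot: [-3.141, 0.0, 1.695]
wrist_force: [-0.1, 0.2, -0.5]
opening: 17.3
finger_force: 59.7
t: 13.9
eef_pos: [557.2, 118.7, 65.2]
tcp_rot: [3.14, -0.0, 1.695]
wrist_force: [-2.1, 0.1, 6.4]
opening: 17.4
finger_force: 60.6
```

```bash
python3 -m handwheel '[[5,[4,0,0],0],[5,[4,0,0],0],[5,[2,0,0],0],[5,[0,0,0],0],[5,[0,0,0],0]]'
python3 -m handwheel '[[5,[2,0,0],0],[5,[0,0,0],0],[5,[0,0,0],0]]'
```

```text
t: 14.4
eef_pos: [556.7, 128.6, 65.2]
tcp_rot: [3.138, 0.0, 1.695]
wrist_force: [0.5, -1.1, 5.3]
opening: 17.5
finger_force: 60.5
t: 14.7
eef_pos: [556.5, 130.5, 65.2]
tcp_rot: [3.138, 0.001, 1.695]
wrist_force: [0.0, -1.8, 5.6]
opening: 17.3
finger_force: 60.5
```

```bash
python3 -m handwheel '[[5,[1.5,0,0],0],[5,[0,0,0],0],[5,[0,0,0],0]]'
python3 -m handwheel '[[5,[1.5,0,0],0],[5,[0,0,0],0],[5,[0,0,0],0]]'
```

```text
t: 15.0
eef_pos: [556.3, 131.6, 65.2]
tcp_rot: [3.138, 0.001, 1.695]
wrist_force: [0.5, -2.6, 7.0]
opening: 16.8
finger_force: 60.4
t: 15.3
eef_pos: [556.3, 131.9, 65.3]
tcp_rot: [3.138, 0.004, 1.696]
wrist_force: [0.8, -6.6, 5.8]
opening: 17.0
finger_force: 60.5
```

The block touches the stop. Now I'll move it to the fence.

```bash
python3 -m handwheel '[[5,[-0.5,3,0],0],[5,[0,2,0],0],[5,[0,0,0],0],[5,[0,0,0],0]]'
python3 -m handwheel '[[5,[0,2,0],0],[5,[0,0,0],0],[5,[0,0,0],0]]'
python3 -m handwheel '[[5,[0,2,0],0],[5,[0,0,0],0],[5,[0,0,0],0]]'
```

```text
t: 15.7
eef_pos: [559.7, 132.1, 65.3]
tcp_rot: [-3.14, 0.003, 1.696]
wrist_force: [-4.2, -5.9, 10.4]
opening: 17.0
finger_force: 61.4
t: 16.0
eef_pos: [561.6, 132.4, 65.3]
tcp_rot: [-3.14, 0.003, 1.696]
wrist_force: [-5.8, -6.3, 10.4]
opening: 17.3
finger_force: 61.4
t: 16.3
eef_pos: [563.6, 132.6, 65.3]
tcp_rot: [-3.14, 0.003, 1.696]
wrist_force: [-5.4, -6.3, 10.5]
opening: 17.5
finger_force: 61.4
```

```bash
python3 -m handwheel '[[5,[0,1.5,0],0],[5,[0,0,0],0],[5,[0,0,0],0]]'
python3 -m handwheel '[[5,[0,1.5,0],0],[5,[0,0,0],0],[5,[0,0,0],0]]'
```

```text
t: 16.6
eef_pos: [564.5, 132.7, 65.3]
tcp_rot: [-3.138, 0.003, 1.696]
wrist_force: [-6.5, -6.0, 12.2]
opening: 17.0
finger_force: 61.6
t: 16.9
eef_pos: [564.7, 132.7, 65.3]
tcp_rot: [-3.135, 0.003, 1.696]
wrist_force: [-11.4, -7.2, 16.1]
opening: 17.3
finger_force: 62.2
```

```bash
python3 -m handwheel '[[5,[0,1.5,-0.5],0],[5,[0,0,0],0],[5,[0,0,0],0],[5,[0,0,0],0]]'
python3 - <<'E'
from h import *
s=snapshot('wrist')['image'][130:330,220:470];b=snapshot('scene')['image']
A=cv2.resize(s,(600,480),interpolation=cv2.INTER_CUBIC)[:300];B=cv2.resize(b[165:240,230:380],(600,300),interpolation=cv2.INTER_CUBIC)
save('fin',np.vstack([A,B]));print(monitor.sense()['tcp_rot'])
E
```

```text
t: 17.3
eef_pos: [565.0, 132.8, 65.3]
tcp_rot: [-3.132, 0.003, 1.696]
wrist_force: [-15.0, -7.0, 17.0]
opening: 17.0
finger_force: 62.5
[-3.13177327  0.00345289  1.69594662]
```

View pics/fin.png

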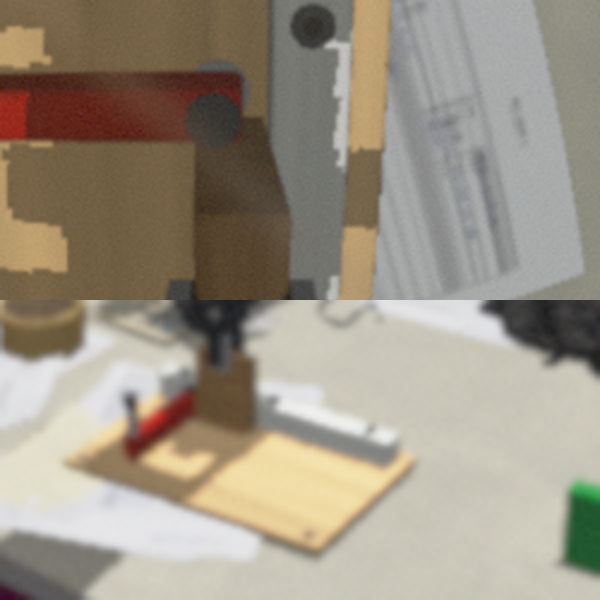

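The block stands in the corner, square to the fence and touching the shut bar. The loads are steady, with the bed at about 17 N and the fence at about 10 N net of friction. Handing in.

```bash
python3 -c "
from plant import ctrl
print(ctrl.job_done())"
```

```text
the job is handed in; nothing more can be done
None
```

I shut the red stop and handed the job in with the arm still gripping the wooden block in the corner, pressing about 17 N down on the bed and 10 N or more against the fence; no verdict was returned.

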